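# Put the bench camera on air and hold a turned ball up to it on its tray

### The arm

A 6-joint arm with a two-finger parallel gripper is mounted at the origin on the work surface. World frame = base frame: x ahead of the robot, y to its left, z up, the work surface at z = 0. Lengths are in m, angles in rad, forces in N, time in s.
With the tool pointing down it reaches from about 0.325 to 0.875 m from the base axis. Payload 4.4 kg.
Tool frame: the origin (TCP) lies at the centre of the arm's flange, where the gripper is bolted on; the fingertips stand nose_length ahead of it and the grasp point (between the pads) lies 155 mm ahead of it (nose_length is the distance from the TCP to the fingertips, in m); z points along the fingers, y is the direction in which the jaws open and shut (so a half turn about z gives the same grasp; the last joint's range is limited). The gripper opens to 85 mm and grips with 20 to 120 N. Pads are 22 mm wide; open, the fingers measure 114 mm over their backs; the gripper's body (76 mm by 85 mm) begins 54 mm behind the grasp point. The pads swing forward as they close: fully open they stand 13 mm farther back than shut.
Start: joints at [-1.302, 0.207, 1.542, -0, 1.393, -0.15], TCP at [0.234, -0.525, 0.405] pointing down, gripper open.
Joint ranges: [-2.73, 2.73], [-0.86, 2.22], [0.23, 2.46], [-1.11, 4.25], [0.08, 2.63], [-2.82, 2.82]. Speed limits (rad/s): [2.79, 2.79, 3.14, 3.14, 3.14, 3.14].

### API

Orientations are given as a unit quaternion [w, x, y, z].
In Python, from plant import get_state, grab_frame, camera_params, sign_off, look_for, mark_of, nose_length gives the robot as it stands.
- The arm moves only by the shell command python3 -m inch 'ROWS' [OPENING]. ROWS is JSON, a list of rows, each an object with "translation": the shift along the world's x, y, z in m, a list of three; "roll": the turn about the world's z in degrees. In form: [{"translation": [tx, ty, tz], "roll": roll}, ...]. A call has 1 to 5 rows; each row shifts and turns the commanded pose from where the row before left it; what a row does not reach is not made up. A row lasts 1/10 s, in which the tool goes at most 50 mm and 8.59 degrees, less where a joint would pass 70% of its speed; a pose out of reach is approached as far as the arm can. A call with a gripper value outside its range is refused whole. OPENING is the opening, from -1 (shut) to 1 (fully open), so that 0 is half open, set as the call begins (- or left out, the last holds). The fingers move at their own pace and stop on an object; the grip force is fixed at half the most. Time passes only in rows, so rows that do not move let the fingers close. It gives the time, the measured TCP pose, the force and the opening at its end, in the units of the state.
- get_state(): the state, without advancing time (a new reading comes with each control period).
- grab_frame(name): name is "scene" or "top"; returns the picture (400x640x3 uint8, red, green, blue); there is no depth.
- camera_params(name): a dict with "fx", "fy", "cx", "cy" (pixels), "rvec" (rotation vector, rad) and "tvec" (3), from world to camera coordinates, as OpenCV has them. Camera axes: x right, y down, z forward; pixel columns grow to the right and rows downward; lengths in m; the calibration is good to about 2 mm. A picture is of the moment at which its call begins. camera_params takes no time and is no camera call.
- sign_off(): hands the job in, once; it reports no verdict.
Trained networks look in the newest picture that a camera, given by its name, has taken for a name from the list of things; names that differ only in an ending like _2 or _b are one class to them, and where a whole thing is asked for, a point or a joint stands for the part that bears it (a point fixed in the world has none). Each returns a list of dicts, best first, with "p" (0 to 1); they miss things now and then, are a little off and sometimes report something else, mostly with a low value. They report only what shows in the picture. A call takes as long as a camera call. They do not tell look-alikes from the thing itself.
- look_for(name, camera): "extent" ([left, top, right, bottom] as shares, 0 to 1, of the picture: columns of its width, rows of its height, round what is visible of it).
- mark_of(name, camera): "point" ([column, row] as shares, 0 to 1, of the picture: columns of its width, rows of its height: a listed point, or the origin of a listed thing).
The state is a dict: "clock": time; "joints": joint angles; "joint_vel": joint speeds; "joint_efforts": joint torques, N m; "ee_pos": TCP position; "eef_rot": TCP orientation; "ft_force": force on the tool from outside, world axes, zero at the start; "moment": the same for the moment, N m; "grip_width": finger opening in m.
Only numpy, scipy, OpenCV 4.12 (cv2) and the standard library are available. Lean on these libraries where they do the work, as an engineer would, in place of code of your own. Each camera call takes 0.05 s, during which the arm holds its last target.

### The job

The turning class is watching on the screen: at the vision switcher press the white key (camera lamp), then the blue key (bench camera), then the red key (live), one at a time, each all the way down and let up again, leaving the green key alone. Then lift the round tray by its upright post and, without tipping it and without touching the freshly waxed ball that lies loose in its pocket, bring it to the camera and turn it so that the ball is on the side towards the lens, level with the lens and straight in front of it, about 17 cm from the glass. Finish while holding the tray there in the air, level and still; do not bump the camera or disturb the other things on the bench.

Things in the scene. Friction and masses are not known exactly. Their poses are not given: they have to be found in the camera images.
- switcher: Vision switcher, low grey console with black top, 130 (x) x 230 (y) mm, fixed, top 32 mm above the bench (rear rib at x = +40 to +60 mm is 8 mm higher). Origin: centre of underside, on the bench; z up; -x is the operator's edge. Four square spring keys, 24 mm wide, in a row at x = -20 mm: white at y = +75, green +30, blue -15, red -75 mm. It is left or right, the tray opposite.
- key_white_top (a point): Centre of the top face of the white key (camera lamp), 44 mm above the bench when up.
- key_green_top (a point): Centre of the top face of the green key (lathe camera, not wanted), 44 mm above the bench when up.
- key_blue_top (a point): Centre of the top face of the blue key (bench camera), 44 mm above the bench when up.
- key_red_top (a point): Centre of the top face of the red key (live), 44 mm above the bench when up.
- key_white (a joint): Travel of the white key in m: 0 up, 0.006 all the way down. The spring needs 1.4 N to start and 4 N at full travel; the key counts as pressed beyond 0.004 and as up again below 0.002.
- key_green (a joint): Travel of the green key, as for the white one.
- key_blue (a joint): Travel of the blue key, as for the white one.
- key_red (a joint): Travel of the red key, as for the white one.
- tray: Wooden tray, loose, 0.28 kg: pale disc 176 mm across, 10 mm thick, with three dark ring pockets (inside 48, outside 59, height 6 mm) centred 50 mm from the middle, 120 degrees apart, and a dark upright square post in the middle, 24 x 24 mm, sides square to the tray's x and y, top 120 mm up. Origin: centre of underside; z up; +x points to the pocket with the ball. It balances on the post.
- post_grip (a point): A good height to pinch the post: on its axis, 98 mm above the tray's underside (22 mm below the post's top).
- pocket (a point): Where the ball's centre is when it rests in the middle of its pocket: 50 mm from the post's axis along the tray's +x, 32 mm above the tray's underside.
- ball_center (a point): Centre of the loose red-brown wooden ball, 44 mm across, about 32 g. It can roll some 9 mm each way in its pocket and climbs out over the ring if the tray is tipped by about 40 degrees. Its top is 54 mm above the tray's underside.
- camera: Bench camera on a three-legged table tripod, fixed beyond the work: camera body 66 mm wide, a white ring lamp 84 mm across round the lens, top 232 mm above the bench, legs reaching 90 mm out. Origin: on the bench straight below the front glass (the tripod stands 100 mm behind it); z up; the lens looks along -x, towards the robot at yaw 0 (yaw up to 0.35 rad either way).
- lens (a point): Centre of the camera's front glass, 190 mm above the bench and above the camera's origin; axes as the camera's, so the lens axis runs out of the glass along this frame's -x.
- cup_chuck: Bystander: wooden disc with a white plastic cup ring, 96 mm across, 38 mm high, near the bench's middle. Origin: centre of its underside.
- wax_jar: Bystander: closed wax jar with a brass-coloured cap, 62 mm across, 52 mm high, near the bench's middle. Origin: centre of its underside.
- gouge: Bystander: turning gouge with wooden handle, 330 mm long, 29 mm high, lying roughly along x at the left of the bench. Origin: under the middle.
Things that resemble listed ones, but are neither listed nor needed, are in the scene too. Of the things shaped like the tray, the wooden one is meant. Leave any pink look-alike of the part that bears ball_center alone.

How it is judged:
By the outcome, as a careful person would: the job done as asked, in the order asked, and still so for the second after the job is handed in, while the arm keeps its last pose, push and grip.
It also fails if it takes over 67 s, if anything falls off the work surface, if the arm or the gripper's body presses on something with over 40 N, if the wrist force passes 120 N, or if a joint passes its speed limit or range.

## Working session

There is one attempt and no reset: what is moved stays moved. The work goes in short steps, Python scripts to look and compute and a shell command to move; the robot and the scene stay as the last step left them, time stands still between calls to the robot, and variables do not carry over. Pictures are saved under pics/ and viewed, and the job is handed in when it is done.

```bash
mkdir -p pics; ls; python3 - <<'E'
from plant import *
import plant,cv2
print(get_state()); print(nose_length() if callable(nose_length) else nose_length)
for c in ("scene","top"):
    im=grab_frame(c); cv2.imwrite(f"pics/{c}0.png",im[:,:,::-1]); print(c,camera_params(c))
    for n in ["switcher","key_white_top","key_green_top","key_blue_top","key_red_top","tray","post_grip","pocket","ball_center","camera","lens"]:
        for d in mark_of(n,c)[:3]: print(n,round(d["p"],2),round(d["point"][0]*640,1),round(d["point"][1]*400,1))
E
```

```text
pics
{'clock': 0.0, 'joints': array([-1.30249251e+00,  2.07461470e-01,  1.54296337e+00, -3.70974396e-05,
        1.39353016e+00, -1.50526005e-01]), 'joint_vel': array([-2.27954433e-03, -6.95942578e-04, -3.33074316e-04,  1.47628423e-03,
       -3.80018736e-04, -7.32241054e-05]), 'joint_efforts': array([ 1.19000892e-03, -3.83026743e+01, -2.91599035e+01, -2.43107770e-04,
        1.04074224e-02,  6.23761437e-06]), 'ee_pos': array([ 0.23372052, -0.52495506,  0.40349729]), 'eef_rot': array([-1.17805119e-03,  9.78151348e-01,  2.07890706e-01, -8.77403265e-05]), 'ft_force': array([-1.67692426, -0.46985849, -0.85261757]), 'moment': array([-0.04749952,  0.04937931, -0.00480871]), 'grip_width': 0.0855078437484196}
0.1734
scene {'fx': 406.8396307273691, 'fy': 406.8396307273691, 'cx': 319.2928085371032, 'cy': 201.0590182177312, 'rvec': array([ 1.22066574,  2.23824569, -1.02598284]), 'tvec': array([ 0.2042431 , -0.24292445,  1.55763093])}
switcher 0.83 232.9 186.9
key_white_top 0.44 254.3 180.1
key_green_top 0.6 242.1 178.5
key_blue_top 0.65 367.2 219.3
key_blue_top 0.42 230.0 171.0
key_blue_top 0.
[... 391 characters left out ...]
86755099055, 'cx': 320.9922670439628, 'cy': 188.80995493281637, 'rvec': array([ 2.17374437, -2.12604759,  0.10899364]), 'tvec': array([0.09912466, 0.54189794, 1.39744264])}
switcher 0.8 441.8 201.0
switcher 0.23 255.4 190.8
key_white_top 0.56 419.0 211.1
key_white_top 0.53 193.2 172.3
key_white_top 0.48 275.1 195.9
key_blue_top 0.5 359.2 157.8
key_blue_top 0.47 449.5 210.9
key_red_top 0.58 469.9 208.4
tray 0.73 279.7 197.4
tray 0.63 192.0 167.7
tray 0.59 268.4 281.9
post_grip 0.86 272.6 195.2
post_grip 0.71 324.3 94.9
post_grip 0.59 257.9 284.6
pocket 0.8 261.2 264.6
pocket 0.67 264.8 186.6
ball_center 0.57 259.7 188.0
ball_center 0.52 213.6 202.4
camera 0.69 325.8 114.9
lens 0.83 325.0 95.4
```

View pics/scene0.png

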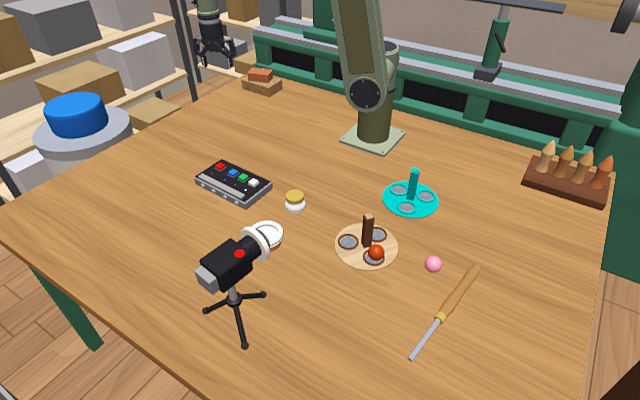

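View pics/top0.png

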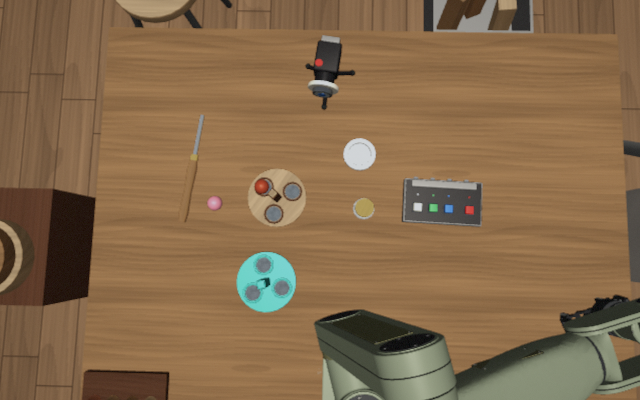

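```bash
python3 - <<'E'
import cv2
a=cv2.imread("pics/scene0.png");cv2.imwrite("pics/s0a.png",cv2.resize(a[130:330,190:490],(780,520),interpolation=cv2.INTER_CUBIC))
a=cv2.imread("pics/top0.png");cv2.imwrite("pics/t0a.png",cv2.resize(a[120:320,150:350],(600,600),interpolation=cv2.INTER_CUBIC))
cv2.imwrite("pics/t0b.png",cv2.resize(a[60:260,300:500],(600,600),interpolation=cv2.INTER_CUBIC))
E
```

```text
(no output)
```

View pics/s0a.png

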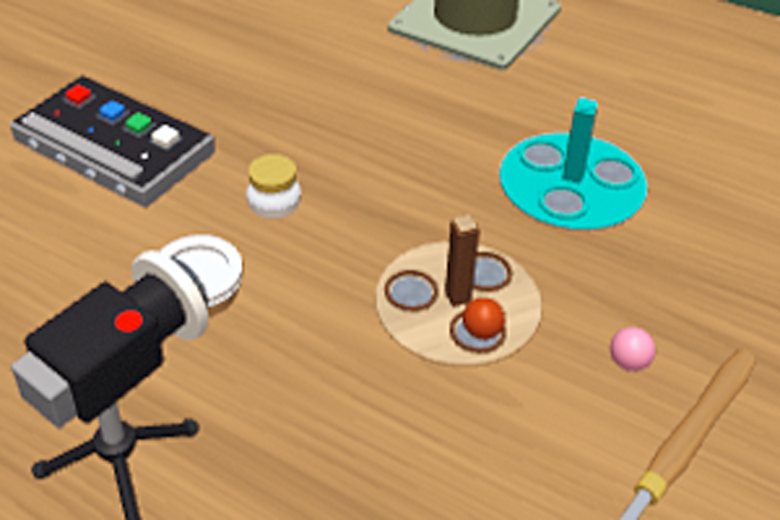

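View pics/t0a.png

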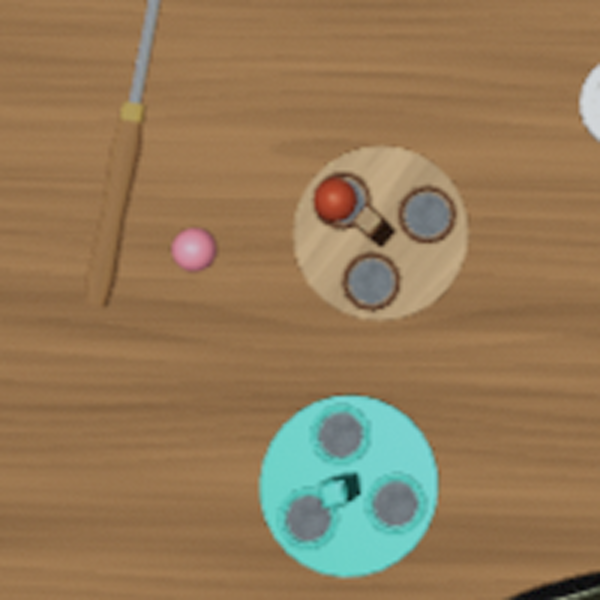

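View pics/t0b.png

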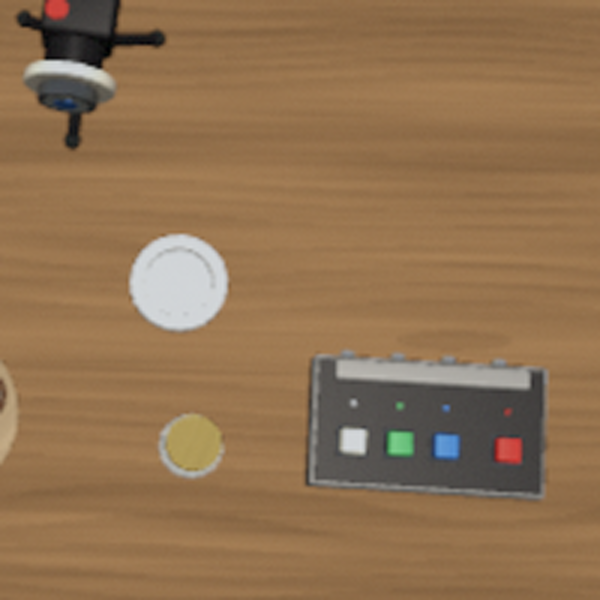

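```bash
cat > h.py <<'E'
import numpy as np,cv2
from plant import *
from scipy.optimize import least_squares
P={c:camera_params(c) for c in("scene","top")}
def K(c):p=P[c];return np.array([[p['fx'],0,p['cx']],[0,p['fy'],p['cy']],[0,0,1]])
def proj(c,X):return cv2.projectPoints(np.atleast_2d(np.float64(X)),P[c]['rvec'],P[c]['tvec'],K(c),None)[0][:,0]
def back(c,uv,z):
    R=cv2.Rodrigues(P[c]['rvec'])[0];C=-R.T@P[c]['tvec'];d=R.T@np.linalg.inv(K(c))@np.array([*uv,1]);return (C+d*(z-C[2])/d[2])
def tri(us,ut):
    r=least_squares(lambda X:np.r_[proj('scene',X)[0]-us,proj('top',X)[0]-ut],[.5,0,.1]);return r.x,np.abs(r.fun).max()
E
python3 - <<'E'
from h import *
ims={c:cv2.imread(f"pics/{c}0.png") for c in P}
def blobs(c,lo,hi,box):
    x0,y0,x1,y1=box;h=cv2.cvtColor(ims[c],cv2.COLOR_BGR2HSV)[y0:y1,x0:x1]
    m=cv2.inRange(h,lo,hi);n,l,s,ct=cv2.connectedComponentsWithStats(m)
    return [(s[i][4],ct[i]+[x0,y0]) for i in range(1,n) if s[i][4]>12]
cols=dict(white=((0,0,200),(179,40,255)),green=((50,120,80),(75,255,255)),blue=((100,130,80),(120,255,255)),red=((0,180,100),(5,255,255)))
boxes=dict(top=(405,195,480,220),scene=(205,155,265,192))
Y=dict(white=.075,green=.03,blue=-.015,red=-.075)
for c in P:
  for k,(lo,hi) in cols.items():
    for a,ct in blobs(c,lo,hi,boxes[c]): print(c,k,a,ct.round(1),back(c,ct,.044 if c=='top' else .042).round(4))
# ball
for c,b in(("top",(250,170,275,200)),("scene",(360,240,390,265))):
  for a,ct in blobs(c,(0,150,90),(12,255,255),b): print(c,'ball',a,ct,back(c,ct,.032).round(4))
# pale post top / disc
print("disc", end=' ')
for a,ct in blobs("top",(5,20,150),(25,125,255),(240,160,315,235)): print(a,ct.round(1),back("top",ct,.01).round(4))
E
```

```text
scene white 42 [252.9 181.3] [ 0.494  -0.1736  0.042 ]
scene green 56 [242.6 176.5] [ 0.4928 -0.2176  0.042 ]
scene blue 58 [232.6 171.9] [ 0.4915 -0.2616  0.042 ]
scene red 43 [219.5 165.8] [ 0.4894 -0.3216  0.042 ]
top white 37 [417.6 206.6] [ 0.4921 -0.1714  0.044 ]
top blue 73 [448.1 208.3] [ 0.489  -0.2597  0.044 ]
top ball 150 [260.99333333 186.        ] [0.5444 0.2894 0.032 ]
scene ball 229 [375.25327511 252.99126638] [0.5474 0.2876 0.032 ]
disc 3057 [275.3 191.1] [0.5326 0.2488 0.01  ]
37 [272.  192.8] [0.5272 0.2586 0.01  ]
143 [296.6 232.5] [0.4101 0.1811 0.01  ]
63 [260.5 233.1] [0.4058 0.2887 0.01  ]
```

```bash
python3 - <<'E'
import cv2
a=cv2.imread("pics/scene0.png");cv2.imwrite("pics/s0c.png",cv2.resize(a[205:280,330:405],(600,600),interpolation=cv2.INTER_CUBIC))
cv2.imwrite("pics/s0d.png",cv2.resize(a[215:355,190:290],(500,700)[:2],interpolation=cv2.INTER_CUBIC)[:600])
cv2.imwrite("pics/s0d.png",cv2.resize(a[210:350,190:300],(440,560),interpolation=cv2.INTER_CUBIC))
a=cv2.imread("pics/top0.png");cv2.imwrite("pics/t0c.png",cv2.resize(a[165:230,245:310],(585,585),interpolation=cv2.INTER_CUBIC))
cv2.imwrite("pics/t0d.png",cv2.resize(a[30:120,290:370],(480,540),interpolation=cv2.INTER_CUBIC))
E
```

```text
(no output)
```

View pics/s0c.png

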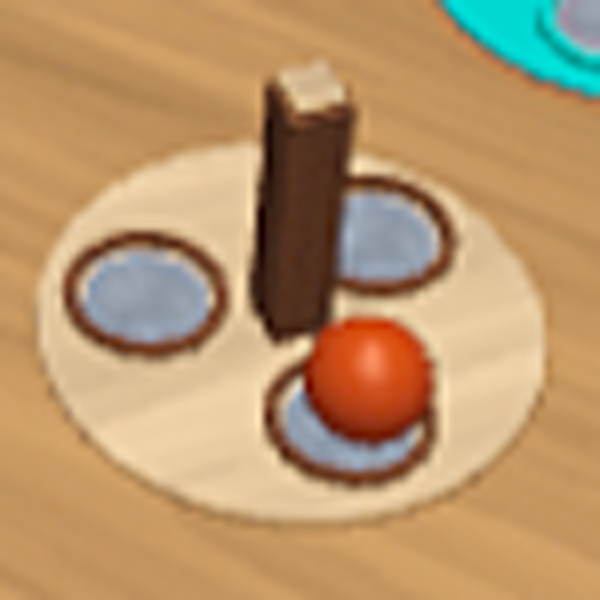

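View pics/t0c.png

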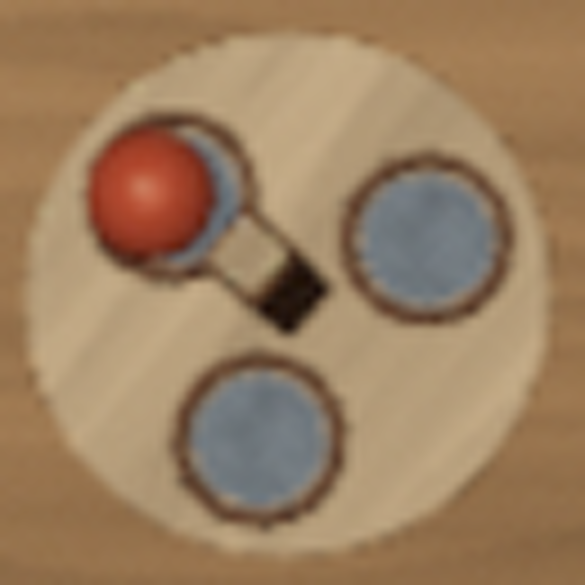

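View pics/s0d.png

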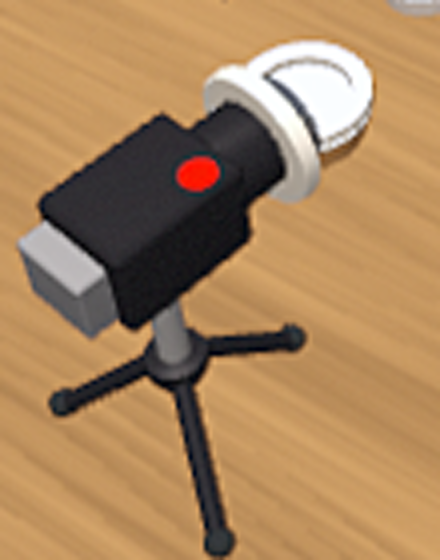

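View pics/t0d.png

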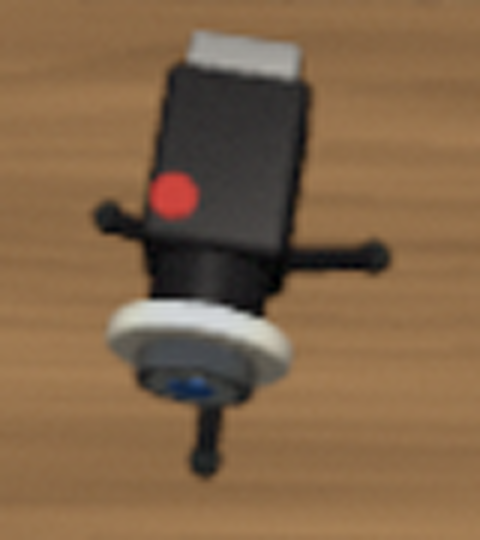

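```bash
python3 - <<'E'
from h import *
obs=[('top',(292.1,191.0),2,.013),('top',(273.4,213.2),3,.013),('top',(263.4,186.4),1,.013),('top',(276.6,197.2),0,.01),('top',(272.0,192.3),0,.12),
('scene',(347.9,241.3),2,.013),('scene',(376.4,234.1),3,.013),('scene',(373.4,256.7),1,.013),('scene',(368.6,215.4),0,.12)]
def pt(q,k,z):
    if k==0:return [q[0],q[1],z]
    a=q[2]+{1:0,2:-1,3:1}[k]*2*np.pi/3
    return [q[0]+.05*np.cos(a),q[1]+.05*np.sin(a),z]
f=lambda q:np.concatenate([proj(c,pt(q,k,z))[0]-uv for c,uv,k,z in obs])
r=least_squares(f,[.53,.25,.7]);print('tray',r.x,np.degrees(r.x[2]),r.fun.round(1).reshape(-1,2).tolist())
feet_t=[(307.1,65.8),(352.1,72.4),(323.8,106.4)];feet_s=[(205.1,310.4),(263.1,293.9),(244.1,344.9)]
for u in feet_t:print('ft',back('top',u,.006).round(4))
for u in feet_s:print('fs',back('scene',u,.006).round(4))
print('lens top',back('top',(320.9,93.8),.19),back('top',(325,95.4),.19))
print('lens scene',back('scene',(261.6,240.8),.19), 'ring',back('scene',(255.3,242.9),.19),back('top',(322.9,87),.19))
for n,z in(("camera",0),("lens",.19),("cup_chuck",0),("wax_jar",0),("gouge",0)):
  for c in P:
    grab_frame
    for d in mark_of(n,c)[:1]:
      uv=np.array(d['point'])*[640,400];print(n,c,d['p'],back(c,uv,z).round(3))
E
```

```text
tray [0.5152426  0.24443227 0.90449953] 51.82400538740812 [[0.0, -0.1], [0.1, -0.0], [0.4, -0.1], [-0.0, -0.3], [0.3, 0.4], [0.1, 0.1], [0.1, -0.0], [0.2, 0.2], [0.2, 0.1]]
ft [0.9274 0.1639 0.006 ]
ft [0.9084 0.0237 0.006 ]
ft [0.7985 0.109  0.006 ]
fs [0.9078 0.02   0.006 ]
fs [0.7955 0.1067 0.006 ]
fs [0.9255 0.1576 0.006 ]
lens top [0.77848781 0.11411236 0.19      ] [0.77423425 0.10296583 0.19      ]
lens scene [0.78302281 0.11528033 0.19      ] ring [0.79532913 0.10768082 0.19      ] [0.79751884 0.10915477 0.19      ]
camera scene 0.68 [0.783 0.12  0.   ]
camera top 0.69 [0.773 0.102 0.   ]
lens scene 0.89 [0.783 0.115 0.19 ]
lens top 0.83 [0.774 0.103 0.19 ]
cup_chuck scene 0.78 [ 0.639 -0.013  0.   ]
cup_chuck top 0.83 [0.636 0.007 0.   ]
wax_jar scene 0.71 [ 0.482 -0.024  0.   ]
wax_jar top 0.7 [0.556 0.287 0.   ]
gouge scene 0.68 [0.591 0.5   0.   ]
gouge top 0.29 [ 0.501 -0.184  0.   ]
```

```bash
python3 - <<'E'
from h import *
c=[back('top',u,.218)[:2] for u in((319.1,41.3),(341.3,44),(314.3,70),(337.8,71.6))]
print(np.round(c,4)); 
for a,b in((0,2),(1,3)):
  d=c[a]-c[b];print(np.arctan2(d[1],d[0]))
for a,b in((0,1),(2,3)):
  d=c[a]-c[b];print(np.arctan2(-d[0],d[1]))
E
```

```text
[[0.914  0.1216]
 [0.9074 0.0622]
 [0.8342 0.1324]
 [0.8308 0.07  ]]
-0.13503848335372173
-0.1024733749832521
-0.11107666501452107
-0.054043353722025365
```

```bash
python3 -m inch '[{"translation":[0.027,0.036,0],"roll":0},{"translation":[0.027,0.036,0],"roll":0},{"translation":[0.027,0.036,0],"roll":0},{"translation":[0.027,0.036,0],"roll":0},{"translation":[0.027,0.036,0],"roll":0}]' -1; python3 -m inch '[{"translation":[0.027,0.036,-0.02],"roll":0},{"translation":[0.027,0.036,-0.02],"roll":0},{"translation":[0.027,0.036,-0.02],"roll":0},{"translation":[0.027,0.036,-0.02],"roll":0},{"translation":[0.016,0.028,-0.03],"roll":0}]'; python3 -c "
from plant import *;print(nose_length,get_state())"
```

```text
clock: 2.2
ee_pos: [0.3695, -0.3438, 0.4049]
eef_rot: [0.0, 0.978, 0.208, 0.0]
ft_force: [1.0, -0.3, -0.4]
grip_width: 0.0126
clock: 2.7
ee_pos: [0.495, -0.1716, 0.2957]
eef_rot: [0.002, 0.978, 0.209, 0.002]
ft_force: [0.7, -0.8, 0.3]
grip_width: -0.0002
0.1734 {'clock': 2.7, 'joints': array([-4.99136085e-01,  2.16240631e-01,  1.77256510e+00,  6.08588908e-04,
        1.14753074e+00,  6.51056070e-01]), 'joint_vel': array([ 0.60768585,  0.49922138,  0.13653481, -0.01770323, -0.61484255,
        0.60839332]), 'joint_efforts': array([ -1.42669022, -37.53540158, -24.79456007,   0.13560608,
         0.78552285,  -0.42230984]), 'ee_pos': array([ 0.49501131, -0.17160269,  0.29569895]), 'eef_rot': array([0.00150121, 0.97799041, 0.20863309, 0.00217494]), 'ft_force': array([ 0.71990487, -0.8104129 ,  0.27590047]), 'moment': array([-0.00909422, -0.03439169,  0.00777797]), 'grip_width': -0.00016289053100081424}
```

```bash
python3 -m inch '[{"translation":[0,0,-0.03],"roll":0},{"translation":[0,0,-0.025],"roll":0},{"translation":[0,0,0],"roll":0},{"translation":[0,0,0],"roll":0}]'; python3 - <<'E'
from h import *
for c in P:
    im=grab_frame(c)[:,:,::-1]
    b={'top':(395,180,485,240),'scene':(190,120,290,210)}[c]
    cv2.imwrite(f"pics/{c}1.png",cv2.resize(im[b[1]:b[3],b[0]:b[2]],None,fx=6,fy=6,interpolation=cv2.INTER_CUBIC))
E
```

```text
clock: 3.1
ee_pos: [0.4929, -0.1734, 0.2398]
eef_rot: [-0.0, 0.978, 0.208, -0.0]
ft_force: [-0.4, 0.2, 0.9]
grip_width: 0.0002
```

View pics/scene1.png

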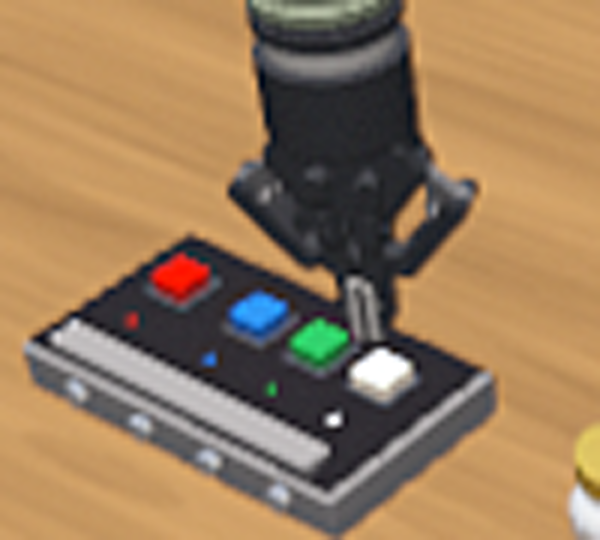

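View pics/top1.png

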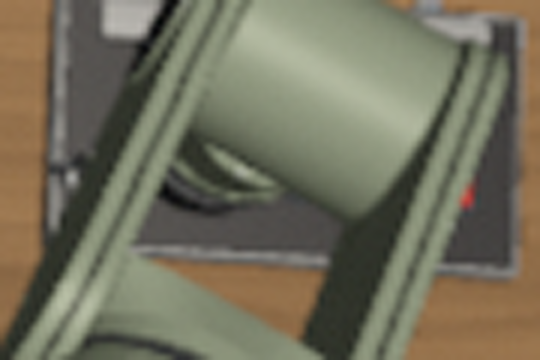

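```bash
python3 - <<'E'
from h import *
b=np.array([190,120])
for z in(.0664,.08,.044):
  print(z,(proj('scene',[.4929,-.1734,z])[0]-b)*6)
E
```

```text
0.0664 [373.91362145 329.89078384]
0.08 [370.90672526 308.98569427]
0.044 [378.77552976 363.69262542]
```

```bash
python3 -m inch '[{"translation":[0,0,-0.018],"roll":0},{"translation":[0,0,0],"roll":0}]';python3 -m inch '[{"translation":[0,0,-0.004],"roll":0},{"translation":[0,0,-0.003],"roll":0},{"translation":[0,0,0],"roll":0}]';python3 -m inch '[{"translation":[0,0,-0.003],"roll":0},{"translation":[0,0,0],"roll":0},{"translation":[0,0,0],"roll":0}]'
```

```text
clock: 3.4
ee_pos: [0.4926, -0.1736, 0.2219]
eef_rot: [-0.0, 0.978, 0.208, -0.0]
ft_force: [0.1, 0.9, -0.6]
grip_width: 0.0002
clock: 3.7
ee_pos: [0.4933, -0.1738, 0.2155]
eef_rot: [0.001, 0.978, 0.208, 0.001]
ft_force: [0.6, -1.1, 2.0]
grip_width: 0.0002
clock: 4.0
ee_pos: [0.4934, -0.1737, 0.2124]
eef_rot: [0.001, 0.978, 0.208, 0.001]
ft_force: [1.2, -0.9, 3.2]
grip_width: -0.0
```

```bash
python3 -m inch '[{"translation":[0,0,-0.002],"roll":0},{"translation":[0,0,0],"roll":0}]';python3 -m inch '[{"translation":[0,0,-0.001],"roll":0},{"translation":[0,0,0],"roll":0}]'
```

```text
clock: 4.2
ee_pos: [0.4935, -0.1738, 0.2113]
eef_rot: [0.001, 0.978, 0.208, 0.001]
ft_force: [-2.2, 0.3, 11.9]
grip_width: 0.0001
clock: 4.4
ee_pos: [0.4936, -0.1738, 0.2112]
eef_rot: [0.001, 0.978, 0.208, 0.0]
ft_force: [-3.7, -0.1, 18.0]
grip_width: -0.0004
```

```bash
python3 - <<'E'
from h import *
s=[]
for c in ['scene']*3:
    im=grab_frame(c)[:,:,::-1]; s.append(get_state()['ft_force'][2])
b=(190,120,290,210);print(s)
cv2.imwrite("pics/s2.png",cv2.resize(im[b[1]:b[3],b[0]:b[2]],None,fx=6,fy=6,interpolation=cv2.INTER_CUBIC))
E
```

```text
[np.float64(17.576710674121827), np.float64(17.58213200629505), np.float64(18.410218239590144)]
```

View pics/s2.png

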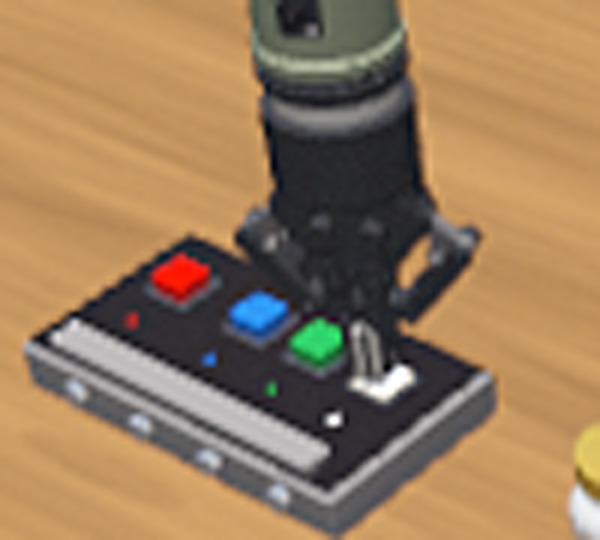

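The white key is bottomed (stop felt at TCP z 0.2113) and the finger sits on it clear of the green key. Next I lift and go to blue.

```bash
python3 -m inch '[{"translation":[0,0,0.02],"roll":0},{"translation":[0,0,0.013],"roll":0},{"translation":[-0.001,-0.044,0],"roll":0},{"translation":[-0.001,-0.043,0],"roll":0},{"translation":[0,0,0],"roll":0}]';python3 -m inch '[{"translation":[0,0,-0.02],"roll":0},{"translation":[0,0,-0.006],"roll":0},{"translation":[0,0,-0.004],"roll":0},{"translation":[0,0,0],"roll":0}]';python3 -m inch '[{"translation":[0,0,-0.002],"roll":0},{"translation":[0,0,0],"roll":0},{"translation":[0,0,0],"roll":0}]'
```

```text
clock: 5.05
ee_pos: [0.4909, -0.2645, 0.2423]
eef_rot: [0.002, 0.979, 0.206, 0.001]
ft_force: [0.1, 0.5, -0.1]
grip_width: -0.0002
clock: 5.45
ee_pos: [0.4903, -0.2596, 0.2118]
eef_rot: [-0.001, 0.978, 0.208, -0.001]
ft_force: [-2.2, 0.4, 3.2]
grip_width: -0.0002
clock: 5.75
ee_pos: [0.4905, -0.2596, 0.2113]
eef_rot: [-0.001, 0.978, 0.208, -0.001]
ft_force: [-5.5, 1.2, 12.4]
grip_width: 0.0002
```

```bash
python3 - <<'E'
from h import *
im=grab_frame('scene')[:,:,::-1]
b=(190,120,290,210)
cv2.imwrite("pics/s3.png",cv2.resize(im[b[1]:b[3],b[0]:b[2]],None,fx=6,fy=6,interpolation=cv2.INTER_CUBIC))
E
```

```text
(no output)
```

View pics/s3.png

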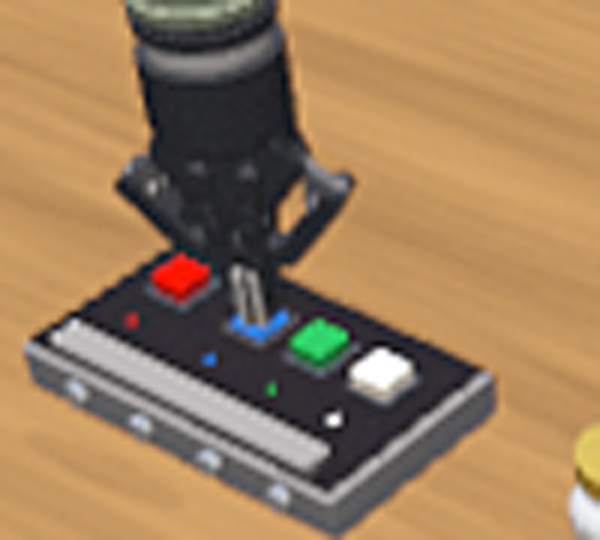

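Blue is down to its stop, white is up again and green is untouched. Red next.

```bash
python3 -m inch '[{"translation":[0,0,0.02],"roll":0},{"translation":[0,0,0.012],"roll":0},{"translation":[-0.001,-0.031,0],"roll":0},{"translation":[-0.001,-0.030,0],"roll":0},{"translation":[0,0,0],"roll":0}]';python3 -m inch '[{"translation":[0,0,-0.02],"roll":0},{"translation":[0,0,-0.006],"roll":0},{"translation":[0,0,-0.004],"roll":0},{"translation":[0,0,0],"roll":0}]';python3 -m inch '[{"translation":[0,0,-0.002],"roll":0},{"translation":[0,0,0],"roll":0},{"translation":[0,0,0],"roll":0}]'
```

```text
clock: 6.3
ee_pos: [0.4891, -0.3241, 0.2428]
eef_rot: [0.002, 0.978, 0.207, 0.001]
ft_force: [-0.8, 0.8, 0.8]
grip_width: -0.0003
clock: 6.7
ee_pos: [0.4886, -0.3204, 0.2119]
eef_rot: [-0.001, 0.978, 0.208, -0.001]
ft_force: [-2.5, 1.3, 3.7]
grip_width: 0.0001
clock: 7.0
ee_pos: [0.4888, -0.3205, 0.2114]
eef_rot: [-0.001, 0.978, 0.208, -0.001]
ft_force: [-4.9, 3.3, 10.9]
grip_width: 0.0
```

```bash
python3 - <<'E'
from h import *
im=grab_frame('scene')[:,:,::-1]
b=(190,120,290,210)
cv2.imwrite("pics/s4.png",cv2.resize(im[b[1]:b[3],b[0]:b[2]],None,fx=6,fy=6,interpolation=cv2.INTER_CUBIC))
E
```

```text
(no output)
```

View pics/s4.png

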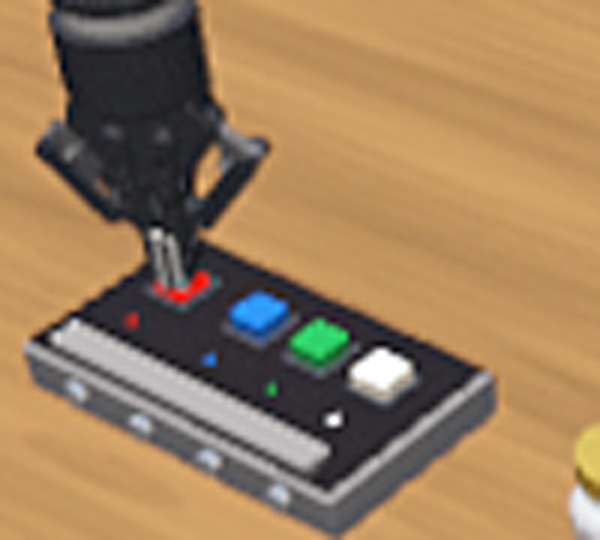

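```bash
python3 -m inch '[{"translation":[0,0,0.03],"roll":0},{"translation":[0,0,0.04],"roll":0},{"translation":[0,0,0.04],"roll":0},{"translation":[0,0,0.04],"roll":0},{"translation":[0,0.02,0.04],"roll":0}]' 1; python3 -m inch '[{"translation":[0.002,0.04,0],"roll":2},{"translation":[0.002,0.04,0],"roll":2},{"translation":[0.002,0.04,0],"roll":2},{"translation":[0.002,0.04,0],"roll":2},{"translation":[0.002,0.04,0],"roll":2}]';  python3 -m inch '[{"translation":[0.002,0.04,0],"roll":2},{"translation":[0.002,0.04,0],"roll":2},{"translation":[0.002,0.04,0],"roll":2},{"translation":[0.002,0.04,0],"roll":2},{"translation":[0.002,0.04,0],"roll":2}]';  python3 -m inch '[{"translation":[0.002,0.04,0],"roll":2},{"translation":[0.002,0.04,0],"roll":2},{"translation":[0.002,0.04,0],"roll":2},{"translation":[0,0.025,0],"roll":1.8},{"translation":[0,0,0],"roll":0}]'; python3 -m inch '[{"translation":[0,0,0],"roll":0}]'
```

```text
clock: 7.55
ee_pos: [0.4887, -0.302, 0.4015]
eef_rot: [0.001, 0.978, 0.207, 0.0]
ft_force: [1.2, 0.3, 0.5]
grip_width: 0.0723
clock: 8.05
ee_pos: [0.4985, -0.0992, 0.3998]
eef_rot: [-0.0, 0.956, 0.293, 0.0]
ft_force: [0.6, 0.4, 0.0]
grip_width: 0.0858
clock: 8.55
ee_pos: [0.5083, 0.1009, 0.3998]
eef_rot: [-0.0, 0.927, 0.376, 0.0]
ft_force: [0.6, -0.0, -0.1]
grip_width: 0.0852
clock: 9.05
ee_pos: [0.5139, 0.2471, 0.3996]
eef_rot: [-0.001, 0.898, 0.439, 0.0]
ft_force: [-0.1, -0.6, -0.5]
grip_width: 0.0855
clock: 9.15
ee_pos: [0.5143, 0.2443, 0.3994]
eef_rot: [0.0, 0.899, 0.437, -0.0]
ft_force: [-0.3, 0.8, -0.3]
grip_width: 0.0858
```

```bash
python3 - <<'E'
from h import *
s=get_state();print(s['ee_pos'],s['eef_rot'],s['grip_width'],s['joints'])
for c in P:
    im=grab_frame(c)[:,:,::-1]
    b={'top':(220,130,330,250),'scene':(310,130,430,290)}[c]
    cv2.imwrite(f"pics/{c}5.png",cv2.resize(im[b[1]:b[3],b[0]:b[2]],None,fx=3.5,fy=3.5,interpolation=cv2.INTER_CUBIC))
E
```

```text
[0.51427898 0.24431439 0.39940595] [ 1.46493996e-04  8.99226111e-01  4.37484010e-01 -3.47859275e-04] 0.08581908733776411 [ 2.91618352e-01  1.99194965e-01  1.56146708e+00 -4.08126790e-04
  1.38157031e+00  9.56893880e-01]
```

View pics/scene5.png

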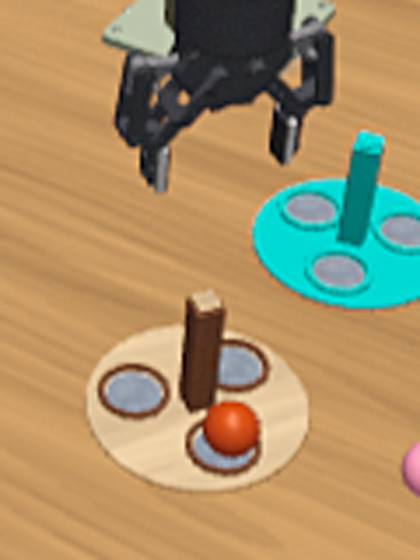

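View pics/top5.png

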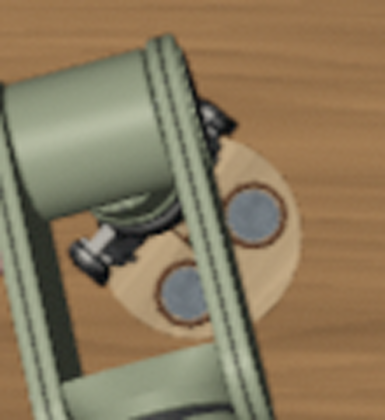

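```bash
python3 -m inch '[{"translation":[0.001,0,-0.04],"roll":0},{"translation":[0,0,-0.04],"roll":0},{"translation":[0,0,-0.035],"roll":0},{"translation":[0,0,-0.03],"roll":0},{"translation":[0,0,0],"roll":0}]'; python3 -m inch '[{"translation":[0,0,0],"roll":0}]'
python3 - <<'E'
from h import *
s=get_state();print(s['ee_pos'],s['eef_rot'],s['grip_width'],s['joints'])
for c in ['scene']:
    im=grab_frame(c)[:,:,::-1]
    b={'top':(220,130,330,250),'scene':(310,170,430,290)}[c]
    cv2.imwrite(f"pics/{c}6.png",cv2.resize(im[b[1]:b[3],b[0]:b[2]],None,fx=5,fy=5,interpolation=cv2.INTER_CUBIC))
E
```

```text
clock: 9.75
ee_pos: [0.5134, 0.2416, 0.2498]
eef_rot: [-0.001, 0.9, 0.436, -0.006]
ft_force: [-1.1, 0.4, -0.8]
grip_width: 0.0856
clock: 9.85
ee_pos: [0.5161, 0.2428, 0.2549]
eef_rot: [-0.0, 0.9, 0.436, -0.0]
ft_force: [0.7, 0.2, 1.1]
grip_width: 0.0855
[0.51606454 0.24277187 0.25486988] [-1.62814406e-05  8.99921013e-01  4.36052781e-01 -3.77730394e-04] 0.08552870418118433 [ 2.88009719e-01  3.62684002e-01  1.67928689e+00 -1.01655185e-04
  1.10037248e+00  9.56436478e-01]
```

View pics/scene6.png

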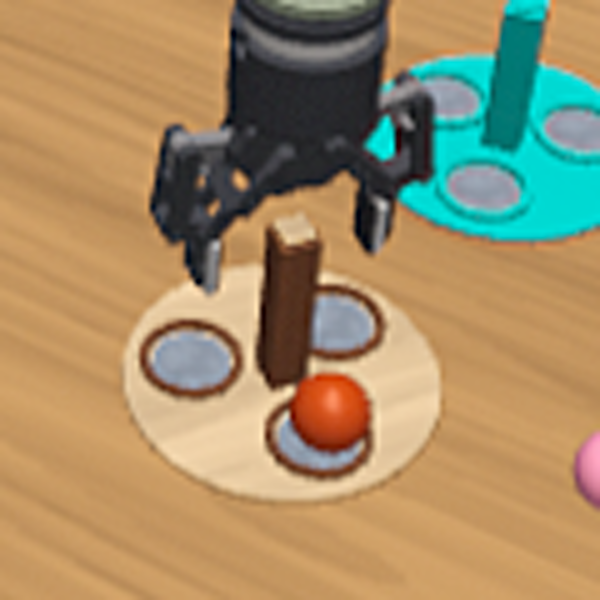

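```bash
python3 -m inch '[{"translation":[-0.001,0.0015,0],"roll":0},{"translation":[0,0,0],"roll":0},{"translation":[0,0,0],"roll":0}]'; python3 -m inch '[{"translation":[0,0,0],"roll":0},{"translation":[0,0,0],"roll":0},{"translation":[0,0,0],"roll":0},{"translation":[0,0,0],"roll":0},{"translation":[0,0,0],"roll":0}]' -1;python3 -m inch '[{"translation":[0,0,0],"roll":0},{"translation":[0,0,0],"roll":0},{"translation":[0,0,0],"roll":0},{"translation":[0,0,0],"roll":0},{"translation":[0,0,0],"roll":0}]'
python3 - <<'E'
from h import *
s=get_state();print(s['ee_pos'],s['eef_rot'],s['grip_width'],s['ft_force'])
for c in ['scene']:
    im=grab_frame(c)[:,:,::-1]
    b={'top':(220,130,330,250),'scene':(310,170,430,290)}[c]
    cv2.imwrite(f"pics/{c}7.png",cv2.resize(im[b[1]:b[3],b[0]:b[2]],None,fx=5,fy=5,interpolation=cv2.INTER_CUBIC))
E
```

```text
clock: 10.2
ee_pos: [0.5153, 0.2454, 0.2562]
eef_rot: [0.0, 0.9, 0.437, 0.001]
ft_force: [-0.4, 0.4, 0.0]
grip_width: 0.0854
clock: 10.7
ee_pos: [0.5146, 0.2453, 0.2547]
eef_rot: [-0.0, 0.9, 0.437, -0.0]
ft_force: [-1.4, 1.2, 1.8]
grip_width: 0.0233
clock: 11.2
ee_pos: [0.5146, 0.2453, 0.2547]
eef_rot: [-0.0, 0.9, 0.437, -0.0]
ft_force: [-2.4, 1.2, 2.6]
grip_width: 0.0229
[0.51462584 0.24532495 0.25468113] [-2.54740285e-04  8.99573607e-01  4.36769068e-01 -2.03777197e-04] 0.022873551016905098 [-2.35956602  1.24005423  2.64370531]
```

View pics/scene7.png

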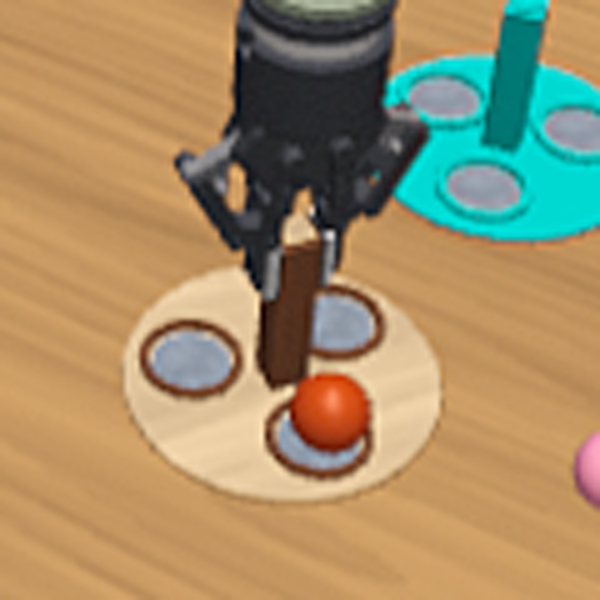

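The post is held, 22.9 mm between the pads, and the tray and ball haven't moved. I'll lift gently.

```bash
python3 -m inch '[{"translation":[0,0,0.002],"roll":0},{"translation":[0,0,0.005],"roll":0},{"translation":[0,0,0.008],"roll":0},{"translation":[0,0,0.01],"roll":0},{"translation":[0,0,0.01],"roll":0}]'
python3 - <<'E'
from h import *
for c in ['scene']:
    im=grab_frame(c)[:,:,::-1]
    b={'top':(220,130,330,250),'scene':(310,150,430,270)}[c]
    cv2.imwrite(f"pics/{c}8.png",cv2.resize(im[b[1]:b[3],b[0]:b[2]],None,fx=5,fy=5,interpolation=cv2.INTER_CUBIC))
E
```

```text
clock: 11.75
ee_pos: [0.515, 0.2451, 0.2907]
eef_rot: [0.0, 0.9, 0.437, 0.0]
ft_force: [-0.0, 0.0, -4.3]
grip_width: 0.0232
```

View pics/scene8.png

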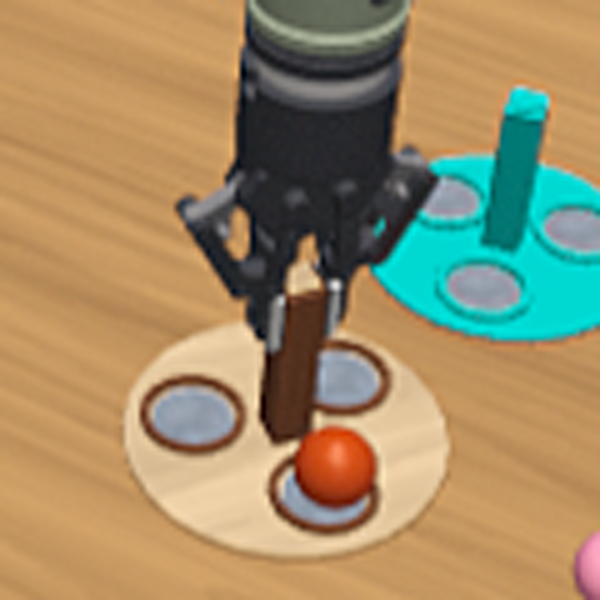

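```bash
python3 -m inch '[{"translation":[0,0,0.011],"roll":0},{"translation":[0,0,0.012],"roll":0},{"translation":[0,0,0.013],"roll":0},{"translation":[0,0,0.013],"roll":0},{"translation":[0,0,0.013],"roll":0}]'; python3 -m inch '[{"translation":[0,0,0.013],"roll":-0.5},{"translation":[0,0,0.013],"roll":-1},{"translation":[0,-0.001,0.012],"roll":-1.5},{"translation":[0.001,-0.002,0.011],"roll":-2},{"translation":[0.002,-0.004,0.007],"roll":-2}]'; python3 -m inch '[{"translation":[0.002,-0.005,0.004],"roll":-2},{"translation":[0.002,-0.005,0.001],"roll":-2},{"translation":[0.002,-0.005,0],"roll":-2},{"translation":[0.002,-0.005,0],"roll":-2},{"translation":[0.002,-0.005,0],"roll":-2}]'; python3 -m inch '[{"translation":[0.002,-0.005,0],"roll":-2},{"translation":[0.002,-0.005,0],"roll":-2},{"translation":[0.002,-0.005,0],"roll":-2},{"translation":[0.002,-0.005,0],"roll":-2},{"translation":[0.002,-0.005,0],"roll":-2}]';python3 -m inch '[{"translation":[0.002,-0.005,0],"roll":-2},{"translation":[0.002,-0.005,0],"roll":-2},{"translation":[0.002,-0.005,0],"roll":-2},{"translation":[0.002,-0.005,0],"roll":-2},{"translation":[0.002,-0.005,0],"roll":-2}]'
python3 -m inch '[{"translation":[0.002,-0.005,0],"roll":-2},{"translation":[0.002,-0.005,0],"roll":-2},{"translation":[0.002,-0.005,0],"roll":-2},{"translation":[0.002,-0.004,0],"roll":-2},{"translation":[0.002,-0.002,0],"roll":-2}]';python3 -m inch '[{"translation":[0.001,-0.001,0],"roll":-2},{"translation":[0.001,0,0],"roll":-2},{"translation":[0,0,0],"roll":-2},{"translation":[0,0,0],"roll":-2},{"translation":[0,0,0],"roll":-1.3}]';python3 -m inch '[{"translation":[0,0,0],"roll":-1},{"translation":[0,0,0],"roll":0},{"translation":[0,0,0],"roll":0},{"translation":[0,0,0],"roll":0},{"translation":[0,0,0],"roll":0}]'
```

```text
clock: 12.3
ee_pos: [0.5149, 0.2452, 0.3531]
eef_rot: [0.0, 0.9, 0.437, 0.0]
ft_force: [0.3, 0.3, -4.5]
grip_width: 0.0234
clock: 12.8
ee_pos: [0.518, 0.2383, 0.4092]
eef_rot: [0.0, 0.925, 0.38, 0.001]
ft_force: [-0.1, 0.2, -3.9]
grip_width: 0.0232
clock: 13.3
ee_pos: [0.5279, 0.2126, 0.412]
eef_rot: [-0.0, 0.955, 0.297, -0.001]
ft_force: [0.5, 0.4, -2.9]
grip_width: 0.0233
clock: 13.8
ee_pos: [0.538, 0.1878, 0.4127]
eef_rot: [-0.0, 0.977, 0.213, 0.0]
ft_force: [-0.4, -0.0, -4.2]
grip_width: 0.0237
clock: 14.3
ee_pos: [0.548, 0.1628, 0.4127]
eef_rot: [-0.0, 0.992, 0.127, 0.0]
ft_force: [-0.2, -0.9, -3.3]
grip_width: 0.0232
clock: 14.8
ee_pos: [0.558, 0.1417, 0.4127]
eef_rot: [0.0, 0.999, 0.04, -0.0]
ft_force: [0.4, 0.3, -3.4]
grip_width: 0.0231
clock: 15.3
ee_pos: [0.5599, 0.141, 0.4127]
eef_rot: [-0.0, 0.999, -0.04, -0.0]
ft_force: [0.2, 0.0, -3.0]
grip_width: 0.0235
clock: 15.8
ee_pos: [0.5598, 0.1412, 0.4127]
eef_rot: [-0.0, 0.999, -0.048, 0.0]
ft_force: [0.1, 0.5, -4.2]
grip_width: 0.0231
```

```bash
python3 - <<'E'
from h import *
s=get_state();print(s['ee_pos'],s['eef_rot'],2*np.degrees(np.arctan2(s['eef_rot'][2],s['eef_rot'][1])),s['grip_width'],s['ft_force'],s['joints'])
for c in P:
    im=grab_frame(c)[:,:,::-1]
    b={'top':(260,40,380,220),'scene':(190,90,390,290)}[c]
    cv2.imwrite(f"pics/{c}9f.png",im)
    cv2.imwrite(f"pics/{c}9.png",cv2.resize(im[b[1]:b[3],b[0]:b[2]],None,fx=3,fy=3,interpolation=cv2.INTER_CUBIC))
    for n in("ball_center","lens"): print(c,n,[(round(d['p'],2),(np.array(d['point'])*[640,400]).round(1)) for d in mark_of(n,c)[:3]])
E
```

```text
[0.55982313 0.14119502 0.41271952] [-7.15922149e-06  9.98848027e-01 -4.79855882e-02  5.03167200e-05] -5.50085581461183 0.023128440832531027 [ 0.10627493  0.5075275  -4.2252367 ] [ 9.71990197e-02  2.05310217e-01  1.52617835e+00 -3.98363568e-07
  1.41000244e+00  1.76400346e+00]
scene ball_center [(0.73, array([312.2, 200.8])), (0.71, array([432.7, 262.1])), (0.39, array([232.8, 185.4]))]
scene lens [(0.85, array([262.1, 236.9]))]
top ball_center [(0.49, array([216.8, 202. ]))]
top lens [(0.77, array([323.7,  96.3])), (0.41, array([324.1, 114.6]))]
```

View pics/scene9.png

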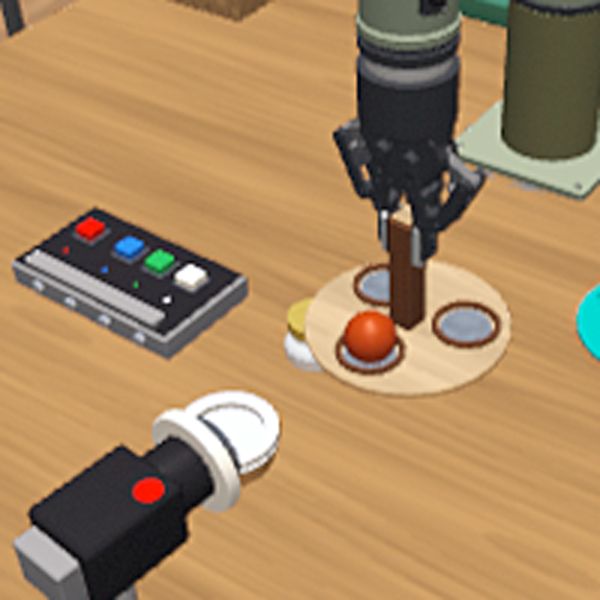

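View pics/top9.png

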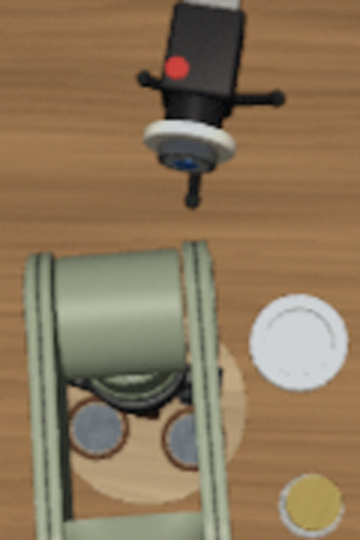

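```bash
python3 - <<'E'
from h import *
im=cv2.imread("pics/scene9f.png");h=cv2.cvtColor(im,cv2.COLOR_BGR2HSV)
m=np.zeros(h.shape[:2],np.uint8);m[180:225,290:340]=cv2.inRange(h,(0,170,90),(10,255,255))[180:225,290:340]
n,l,s,ct=cv2.connectedComponentsWithStats(m);i=1+np.argmax(s[1:,4]);print(s[i],ct[i])
bl=back('scene',ct[i],.19);print('ball',bl)
# ring fit, unknown z
c3=lambda x,y:(190+(x+.5)/3-.5,90+(y+.5)/3-.5)
obs=[(c3(370,351),1),(c3(467,324),3),(c3(387,286),2)]
q0=[.56,.141,-.1]
def f(q):
  o=[]
  for uv,k in obs:
    a=q[2]+{1:0,2:-1,3:1}[k]*2*np.pi/3
    o.append(proj('scene',[q[0]+.05*np.cos(a),q[1]+.05*np.sin(a),.171])[0]-uv)
  return np.concatenate(o)
r=least_squares(f,q0);print('tray',r.x,np.degrees(r.x[2]),r.fun.round(1))
for yaw in(-.12,-.135,-.15):
  L=np.array([.779,.112]);d=-np.array([np.cos(yaw),np.sin(yaw)]);n=np.array([-d[1],d[0]]);v=bl[:2]-L
  print(yaw,v@d,v@n, 'ball target',L+.17*d, 'post',L+.22*d)
# post top & level: expected projections of tray features
for X in([.5598,.1412,.278],):print('posttop',(proj('scene',X)[0]-[190,90])*3)
E
```

```text
[304 194  18  17 224] [312.90625    201.70982143]
ball [0.61405462 0.13781537 0.19      ]
tray [ 0.56095047  0.1409928  -0.09741255] -5.58132772093677 [ 0.2 -0.1 -0.1  0.3 -0.2 -0.2]
-0.12 0.16684960802914892 -0.005883745815562492 ball target [0.61022253 0.13235108] post [0.5605821  0.13833669]
-0.135 0.16691909067785504 -0.003380433637980615 ball target [0.61054677 0.13488035] post [0.56100171 0.14160987]
-0.15 0.16695101723534328 -0.0008763608770912951 ball target [0.61090892 0.13740448] post [0.56147036 0.14487639]
posttop [408.46226733 214.51992064]
```

```bash
python3 -m inch '[{"translation":[-0.001,-0.0005,0],"roll":-1},{"translation":[-0.001,-0.0005,0],"roll":-1},{"translation":[0,0,0],"roll":0},{"translation":[0,0,0],"roll":0},{"translation":[0,0,0],"roll":0}]'; python3 -m inch '[{"translation":[0,0,0],"roll":0},{"translation":[0,0,0],"roll":0},{"translation":[0,0,0],"roll":0},{"translation":[0,0,0],"roll":0},{"translation":[0,0,0],"roll":0}]'; python3 - <<'E'
from h import *
pr=None
for k in range(3):
  im=grab_frame("scene")[:,:,::-1];h=cv2.cvtColor(im,cv2.COLOR_BGR2HSV)
  m=np.zeros(h.shape[:2],np.uint8);m[180:225,290:340]=cv2.inRange(h,(0,170,90),(10,255,255))[180:225,290:340]
  n,l,s,ct=cv2.connectedComponentsWithStats(m);i=1+np.argmax(s[1:,4]);bl=back('scene',ct[i],.19)
  L=np.array([.779,.112])
  for yaw in(-.12,-.135):
    d=-np.array([np.cos(yaw),np.sin(yaw)]);v=bl[:2]-L;print(yaw,v@d,v@np.array([-d[1],d[0]]))
s=get_state();print(s['ee_pos'],s['joint_vel'].round(4),s['grip_width'])
cv2.imwrite("pics/s10.png",im)
E
```

```text
clock: 16.6
ee_pos: [0.5578, 0.1402, 0.4127]
eef_rot: [-0.0, 0.998, -0.065, 0.0]
ft_force: [0.1, -0.3, -3.9]
grip_width: 0.0231
clock: 17.1
ee_pos: [0.5578, 0.1402, 0.4127]
eef_rot: [-0.0, 0.998, -0.065, 0.0]
ft_force: [-0.8, -0.4, -4.2]
grip_width: 0.0233
-0.12 0.16860402752168857 -0.002476361972990126
-0.135 0.16862220396089575 5.288218663508301e-05
-0.12 0.16860402752168857 -0.002476361972990126
-0.135 0.16862220396089575 5.288218663508301e-05
-0.12 0.16860402752168857 -0.002476361972990126
-0.135 0.16862220396089575 5.288218663508301e-05
[0.55781277 0.14019646 0.41265709] [ 0.0005 -0.      0.0006  0.0001 -0.0001 -0.0008] 0.023694770987096013
```

View pics/s10.png

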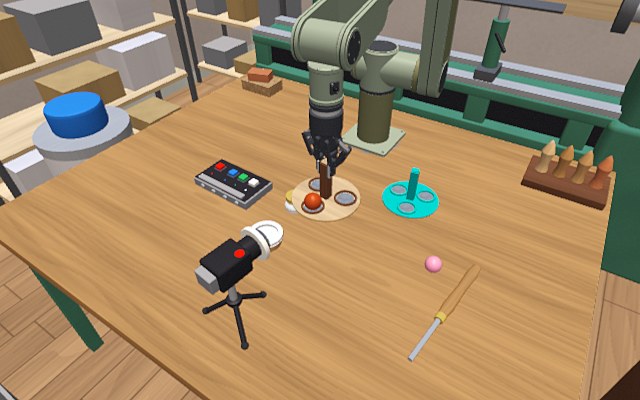

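The tray hangs level with the ball at about (313, 201), in front of the lens. All keys are up and everything else is where it was, so I'm handing in.

```bash
python3 -c "
from plant import *
print(sign_off())"
```

```text
the job is handed in; nothing more can be done
None
```

I pressed the white, blue and red keys in that order, then brought the tray to the camera and handed the job in while holding it there.

- **Keys:** Each one went down to its hard stop, with 11 to 18 N on the fingers. All of them show as up again in the last picture, and I did not touch the green key.
- **Tray:** I lifted it by its post, with the grip steady at 23 mm. It stayed level and was still at the end, and the ball stayed in its pocket.
- **Final position:** The ball is about 169 mm from the glass and within about 2.5 mm sideways of the lens axis. Its height of about 190 mm, level with the lens, comes from the grasp geometry. The total time was about 17 s.
- **Other things:** The camera, the pink ball, the turquoise tray and the other bench things look unmoved in the last picture.

**Checks that disagreed or were limited:**
- My estimates of the camera's yaw ranged from about -0.05 to -0.17 rad. I aimed the tray at about -0.13, following the tripod feet.
- The networks' lens marks differed from my own reading by up to about 1 cm. I used my own reading, which agrees with the tripod geometry to about 2 mm.
- The arm hid the ball from the top camera at the end, so the final ball check comes from the scene camera alone.

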